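Prime the dosing pumps in order

ROBOT

A 7-joint arm with a two-finger parallel gripper is mounted at the origin on a cart in front of the work surface, level with it; the furniture and walls round the work are solid. World frame = base frame: x ahead of the robot, y to its left, z up, the work surface at z = 0. Lengths are in m, angles in rad, forces in N, time in s.
With the tool pointing down it reaches from about 0.425 to 0.875 m from the base axis. Payload 4.7 kg.
Tool frame: the origin (TCP) lies on the mounting face of the last link; the fingertips stand 173 mm ahead of it and the grasp point (between the pads) lies 155 mm ahead of it (r.tip_reach is the distance from the TCP to the fingertips, in m); z points along the fingers, y is the line along which they close (so a half turn about z gives the same grasp; the last joint's range is limited). The gripper opens to 85 mm and grips with 20 to 120 N. Pads are 22 mm wide; open, the fingers measure 114 mm over their backs; the gripper's body (76 mm by 85 mm) begins 54 mm behind the grasp point. The pads swing forward as they close: fully open they stand 13 mm farther back than shut.
Start: joints at [1.185, 0.321, -0.07, 1.45, 0.023, 1.371, -0.057], TCP at [0.253, -0.599, 0.405] pointing down, gripper open.
Joint ranges: [-2.86, 2.86], [-0.3, 2.09], [-1.38, 1.24], [0.06, 2.45], [-1.56, 4.7], [0.09, 2.05], [-2.69, 2.69]. Speed limits (rad/s): [2.57, 2.57, 3.14, 3.14, 3.14, 3.14, 3.14].

INTERFACE

Orientations are given as a unit quaternion [x, y, z, w].
In Python, from plant import r gives the robot as it stands.
- The arm moves only by the tool arm_command, never from a script. Its argument "rows" is a list of rows, each a list of 4 numbers: the shift along the tool's x, y, z each as a share of 0.08 m, from -1 to 1, then the turn about the tool's z as a share of 2 rad, from -1 to 1. A call has exactly 8 rows; each row is the pose to reach, as a shift and turn from the pose commanded when the call began, along the tool's axes at that moment; what a row does not reach only later rows make up. A row lasts 1/8 s, in which the tool goes at most 62.5 mm and 10.7 degrees, less where a joint would pass 70% of its speed; a pose out of reach is approached as far as the arm can. A call with a number of a shift or a turn outside -1 to 1 is refused whole. A call with a gripper value outside its range is refused whole. "gripper" is the finger opening in mm, from 0 to 85.4, set as the call begins (left out, the last holds). The fingers move at their own pace and stop on an object; "grip_force" is the grip in N (left out, the last holds). Time passes only in rows, so rows that repeat a pose let the fingers close, or fill a call up. It gives the time, the measured TCP pose, the force, the opening and the grip force at its end, in the units of the state.
- r.get_state(): the state, without advancing time (a new reading comes with each control period).
- r.grab_frame(name): name is "side" or "top"; returns (picture, depth): 400x640x3 uint8, red, green, blue; 400x640 float32, m along the optical axis (not along the pixel's ray), 0 where there is no reading.
- r.calibration(name): a dict with "K" (3x3 intrinsics, pixels), "k1" (the pictures are not rectified: a ray, as slopes to the right and down, at radius r is drawn at 1 + k1 r^2 times it, then the intrinsics apply), "extrinsics" (4x4, takes a point from camera to world coordinates). Camera axes: x right, y up, looking along -z (the intrinsics and any distortion apply to the point x, -y, -z); pixel columns grow to the right and rows downward; lengths in m; the calibration is good to about 2 mm. A picture is of the moment at which its call begins. calibration takes no time and is no camera call.
- r.close_job(): hands the job in; it is judged then, once.
Trained networks look in the newest picture that a camera, given by its name, has taken for a name from the list of things; names that differ only in an ending like _2 or _b are one class to them, and where a whole thing is asked for, a point or a joint stands for the part that bears it (a point fixed in the world has none). Each returns a list of dicts, best first, with "score" (0 to 1); they miss things now and then, are a little off and sometimes report something else, mostly with a low value. They report only what shows in the picture. A call takes as long as a camera call. They do not tell look-alikes from the thing itself.
- r.look_for(label, camera): "xy" ([column, row] in pixels, amid what is visible of it).
- r.regions_of(label, camera): "mask" (400x640 bool, what is visible of it) and "xy" ([column, row] in pixels, amid what is visible of it).
The state is a dict: "time_s": time; "qpos": joint angles; "joint_vel": joint speeds; "joint_efforts": joint torques, N m; "position": TCP position; "tcp_rot": TCP orientation; "wrist_force": force on the tool from outside, world axes, zero at the start; "wrist_torque": the same for the moment, N m; "gripper_width": finger opening in m; "gripper_force": force on a finger pad.
Only numpy, scipy, OpenCV 4.12 (cv2) and the standard library are available. Lean on these libraries where they do the work, as an engineer would, in place of code of your own. Each camera call takes 0.05 s, during which the arm holds its last target. There are 200 camera calls.

TASK

Prime the three dosing pumps in their start-up order: with the fingertips, gently press the red plunger all the way down, then the blue one, then the green one; each stays down once pressed. Do not push hard against the bottom, do not push a later plunger before its turn, and leave the reagent bottles standing in their cups and the other things on the bench where they are.

Things in the scene. Friction and masses are not known exactly. Their poses are not given: they have to be found in the camera images.
- red_pump: the dosing pump with the red plunger, fixed to the bench; origin on the bench top. Its own +x points from its round pump head (front) to its bottle cup (rear); z up. Grey housing 70 (x) x 76 (y), x from -55 to 15 mm, top at 50 mm; the pump head stands 9 mm out of the front. Plunger axis at x = -20, y = 0, bottle cup (48 mm across, rim 22 mm high) at x = 45, y = 0
- red_plunger (a joint): travel of the red plunger in m: 0 = fully up, 0.012 = fully down. It slides straight down against a steady resistance of about 4 N, has no spring and stays where it is left; at 0.012 it meets its stop
- red_plunger_top (a point): centre of the top face of the soft red rubber cap (31 mm across, 16 mm thick) that sits on the plunger; about 84 mm above the bench with the plunger fully up, 72 mm fully down (cap not squeezed). The cap is springy, about 1 N per mm, and gives at most 10 mm: it sinks 4 mm before the plunger starts to move, so the fingertips must go about 16 mm below the fully-up height to bring the plunger fully down, and 6 mm further the cap is squeezed solid; it springs back when released
- red_bottle: white reagent bottle with a pointed red cap, 30 mm across, 85 mm tall, standing loose in the cup of the red pump, its tip about 96 mm above the bench; origin at the centre of its underside
- blue_pump: the dosing pump with the blue plunger, fixed to the bench; origin on the bench top. Its own +x points from its round pump head (front) to its bottle cup (rear); z up. Grey housing 70 (x) x 76 (y), x from -55 to 15 mm, top at 50 mm; the pump head stands 9 mm out of the front. Plunger axis at x = -20, y = 0, bottle cup (48 mm across, rim 22 mm high) at x = 45, y = 0
- blue_plunger (a joint): travel of the blue plunger in m: 0 = fully up, 0.012 = fully down. It slides straight down against a steady resistance of about 4 N, has no spring and stays where it is left; at 0.012 it meets its stop
- blue_plunger_top (a point): centre of the top face of the soft blue rubber cap (31 mm across, 16 mm thick) that sits on the plunger; about 84 mm above the bench with the plunger fully up, 72 mm fully down (cap not squeezed). The cap is springy, about 1 N per mm, and gives at most 10 mm: it sinks 4 mm before the plunger starts to move, so the fingertips must go about 16 mm below the fully-up height to bring the plunger fully down, and 6 mm further the cap is squeezed solid; it springs back when released
- blue_bottle: white reagent bottle with a pointed blue cap, 30 mm across, 85 mm tall, standing loose in the cup of the blue pump, its tip about 96 mm above the bench; origin at the centre of its underside
- green_pump: the dosing pump with the green plunger, fixed to the bench; origin on the bench top. Its own +x points from its round pump head (front) to its bottle cup (rear); z up. Grey housing 70 (x) x 76 (y), x from -55 to 15 mm, top at 50 mm; the pump head stands 9 mm out of the front. Plunger axis at x = -20, y = 0, bottle cup (48 mm across, rim 22 mm high) at x = 45, y = 0
- green_plunger (a joint): travel of the green plunger in m: 0 = fully up, 0.012 = fully down. It slides straight down against a steady resistance of about 4 N, has no spring and stays where it is left; at 0.012 it meets its stop
- green_plunger_top (a point): centre of the top face of the soft green rubber cap (31 mm across, 16 mm thick) that sits on the plunger; about 84 mm above the bench with the plunger fully up, 72 mm fully down (cap not squeezed). The cap is springy, about 1 N per mm, and gives at most 10 mm: it sinks 4 mm before the plunger starts to move, so the fingertips must go about 16 mm below the fully-up height to bring the plunger fully down, and 6 mm further the cap is squeezed solid; it springs back when released
- green_bottle: white reagent bottle with a pointed green cap, 30 mm across, 85 mm tall, standing loose in the cup of the green pump, its tip about 96 mm above the bench; origin at the centre of its underside
- tee: pale green plastic pipe tee, 60 x 80 x 39 mm, loose on the bench in front of the pumps, not part of the job; origin at the centre of its underside
- air_stone: blue cylindrical air stone lying down, 25 x 58 x 25 mm, loose on the bench in front of the pumps, not part of the job; origin at the centre of its underside
- vial: sample vial with a blue cap, standing, 27 x 27 x 68 mm, loose on the bench in front of the pumps, not part of the job; origin at the centre of its underside
- elbow: dark grey plastic pipe elbow, 58 x 58 x 41 mm, loose on the bench in front of the pumps, not part of the job; origin at the centre of its underside
Mind the look-alikes: they are no part of the job. What is shaped like the blue_pump but purple is not meant.

How it is judged:
By the outcome, as a careful person would: the job done as asked, in the order asked, and still so for the second after the job is handed in, with the robot touching nothing.
It also fails if it takes over 51 s, if anything falls off the work surface, if the arm or the gripper's body presses on something with over 40 N, if the wrist force passes 120 N, or if a joint passes its speed limit or range.

## Working session

There is one attempt and no reset: what is moved stays moved. The work goes in short steps, Python scripts to look and compute and a tool call to move; the robot and the scene stay as the last step left them, time stands still between calls to the robot, and variables do not carry over. Pictures are saved under pics/ and viewed, at most 10 in all, crops included, and the job is handed in when it is done.

Besides the shell and the picture viewer there is one more tool, called after "Call:" by a JSON object that holds its "api" and its "payload". arm_command: Moves the arm, as the interface text tells. Its arguments: {"type":"object","properties":{"rows":{"type":"array"},"gripper":{"type":"number"},"grip_force":{"type":"number"}},"required":["rows"]}

```bash
mkdir -p pics
cat > h.py <<'E'
import numpy as np,cv2
from plant import r
def px2w(cam,uv,depth=None,z=None):
    c=r.calibration(cam);K=np.array(c["K"]);E=np.array(c["extrinsics"]);k=c["k1"]
    uv=np.atleast_2d(np.asarray(uv,float)).reshape(-1,1,2)
    p=cv2.undistortPoints(uv,K,np.array([k,0,0,0.]))[:,0]
    d=np.c_[p[:,0],-p[:,1],-np.ones(len(p))]
    if depth is not None: return (d*np.atleast_1d(depth)[:,None])@E[:3,:3].T+E[:3,3]
    d=d@E[:3,:3].T; s=(z-E[2,3])/d[:,2]
    return E[:3,3]+d*s[:,None]
E
python3 - <<'E'
from h import *
for n in("top","side"):
    p,d=r.grab_frame(n); cv2.imwrite(f"pics/{n}.png",p[:,:,::-1]); np.save(n+"_d.npy",d); np.save(n+"_p.npy",p)
    print(n,np.round(np.array(r.calibration(n)["extrinsics"]),3).tolist())
s=r.get_state();print(s)
E
```

```text
top [[0.015, 0.994, -0.104, 0.406], [-1.0, 0.014, -0.005, -0.122], [-0.003, 0.104, 0.995, 1.368], [0.0, 0.0, 0.0, 1.0]]
side [[-0.948, 0.187, -0.258, 0.265], [-0.319, -0.565, 0.761, 0.652], [-0.004, 0.804, 0.595, 0.715], [0.0, 0.0, 0.0, 1.0]]
{'time_s': 0.1, 'qpos': array([ 1.18510941,  0.32175728, -0.07006654,  1.45158705,  0.02259183,
        1.3708436 , -0.05688112]), 'joint_vel': array([-1.05577666e-03, -3.00113540e-03, -4.85337015e-04, -4.39609506e-03,
        4.34208676e-04,  9.01276047e-05,  1.25040030e-03]), 'joint_efforts': array([ 1.63166501e-04, -4.94878078e+01, -3.83974649e-01, -3.15208876e+01,
        1.29408404e-02,  7.43846846e-03, -4.57260990e-05]), 'position': array([ 0.25287887, -0.59857571,  0.40370992]), 'tcp_rot': array([ 9.80084498e-01,  1.98578849e-01, -2.26010644e-04, -8.75733750e-04]), 'wrist_force': array([-0.23599638,  0.19334727, -0.10582437]), 'wrist_torque': array([-0.05675894, -0.0166984 , -0.02453615]), 'gripper_force': 0.0, 'gripper_width': 0.08567303937515419}
```

View pics/top.png

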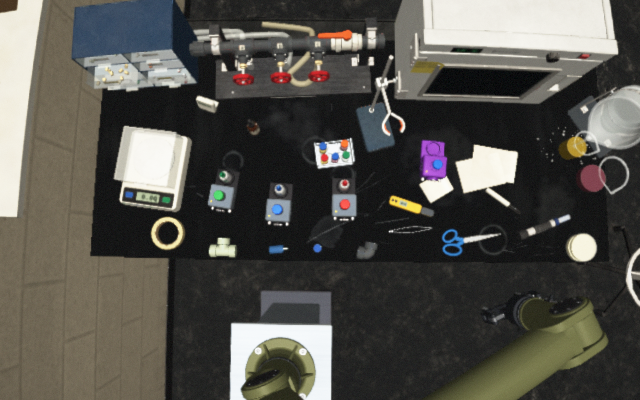

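View pics/side.png

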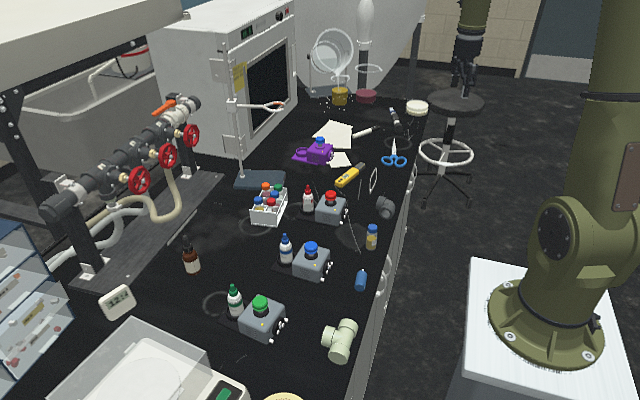

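The top view shows grey pumps with caps at red (345,204), blue (278,210) and green (219,196). Their bottles stand behind them, further from the robot. The purple look-alike at (433,160) also has a blue cap; it isn't meant, because the housing has to be grey. The side view agrees: red (330,196), blue (311,246), green (260,302). Next I'll measure the caps and confirm in an enlarged crop.

Run:
```python
from h import *
seeds={"top":dict(red=(345,204),blue=(278,210),green=(219,196)),"side":dict(red=(330,195),blue=(311,245),green=(260,301))}
for cam in seeds:
    p=np.load(cam+"_p.npy");d=np.load(cam+"_d.npy");hsv=cv2.cvtColor(p,cv2.COLOR_RGB2HSV)
    for n,(u,v) in seeds[cam].items():
        h0={"red":0,"blue":110,"green":65}[n]
        dh=np.abs((hsv[...,0].astype(int)-h0+90)%180-90)
        m=((dh<18)&(hsv[...,1]>120)&(hsv[...,2]>60)).astype(np.uint8)
        _,l,st,ce=cv2.connectedComponentsWithStats(m)
        k=l[v,u]; ys,xs=np.where(l==k)
        P=px2w(cam,np.c_[xs,ys],d[ys,xs]); P=P[d[ys,xs]>0]
        t=P[P[:,2]>np.percentile(P[:,2],90)-.006]
        print(cam,n,k,st[k][:5],"top med",np.round(np.median(t,0),4),"mid",np.round((t.min(0)+t.max(0))/2,4),"ext",np.round(np.ptp(t,axis=0),3), "ray.084",np.round(px2w(cam,ce[k],z=.084 if cam=="top" else .078)[0],4))
p=np.load("top_p.npy")[140:235,195:460]
cv2.imwrite("pics/crop.png",cv2.resize(p,None,fx=3,fy=3,interpolation=cv2.INTER_CUBIC)[:,:,::-1])
# bottle tips & pump axis
for n in("red","blue","green"):
    for lab in(n+"_bottle",n+"_pump"):
        for q in r.look_for(lab,"top")[:2]:
            z=.085 if "bottle" in lab else .05
            print(lab,np.round(q["xy"]),round(q["score"],2),np.round(px2w("top",q["xy"],z=z)[0],3))
```

```text
top red 25 [340 199  10  11  78] top med [ 0.5254 -0.1919  0.0854] mid [ 0.5267 -0.1934  0.0858] ext [0.027 0.027 0.008] ray.084 [ 0.5254 -0.1931  0.084 ]
top blue 45 [272 204  11  11  83] top med [0.5075 0.0132 0.0839] mid [0.5074 0.0121 0.0848] ext [0.024 0.027 0.007] ray.084 [0.5069 0.0113 0.084 ]
top green 3 [214 191  10   9  76] top med [0.5475 0.192  0.0831] mid [0.5476 0.1912 0.0829] ext [0.025 0.028 0.008] ray.084 [0.5475 0.1906 0.084 ]
side red 10 [325 190  12  11 110] top med [ 0.525  -0.1878  0.0841] mid [ 0.5259 -0.1903  0.0835] ext [0.03  0.03  0.007] ray.084 [ 0.5259 -0.1903  0.078 ]
side blue 10 [304 241  14  13 153] top med [0.5067 0.0168 0.084 ] mid [0.5076 0.0149 0.0834] ext [0.028 0.03  0.008] ray.084 [0.5069 0.0155 0.078 ]
side green 8 [252 295  16  17 206] top med [0.5477 0.1977 0.0835] mid [0.5483 0.1958 0.0828] ext [0.029 0.031 0.007] ray.084 [0.5477 0.1967 0.078 ]
red_bottle [345. 183.] 0.54 [ 0.588 -0.194  0.085]
red_bottle [224. 247.] 0.18 [0.391 0.168 0.085]
red_pump [342. 202.] 0.75 [ 0.536 -0.189  0.05 ]
blue_bottle [228. 176.] 0.65 [0.606 0.163 0.085]
blue_bottle [281. 189.] 0.41 [0.567 0.    0.085]
blue_pump [280. 202.] 0.97 [0.532 0.006 0.05 ]
blue_pump [432. 158.] 0.9 [ 0.679 -0.47   0.05 ]
green_bottle [227. 175.] 0.59 [0.608 0.166 0.085]
green_pump [223. 193.] 0.83 [0.558 0.185 0.05 ]
```

View pics/crop.png

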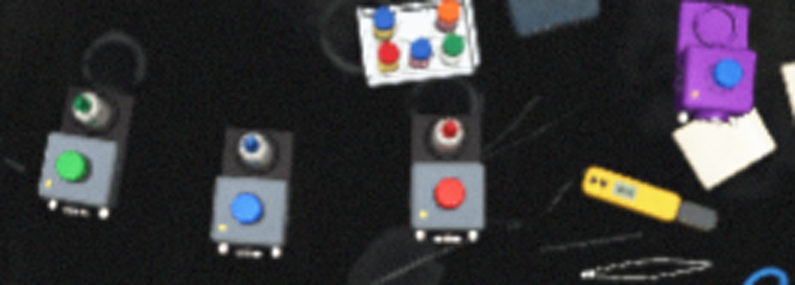

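The crop shows three grey pumps with green, blue and red caps, each with its bottle behind it. The purple one at the right is the look-alike and I'll leave it alone. Cap heights come out at 83–85 mm against 84 expected. Averaging the two cameras gives red (0.526,-0.191), blue (0.507,0.0135) and green (0.5475,0.194). I'll close the gripper, turn it square to the bench and approach.

Call:
{"api": "arm_command", "payload": {"rows": [[0.12,-0.08,0,0.03],[0.25,-0.16,0,0.06],[0.38,-0.25,0,0.09],[0.5,-0.33,0,0.12],[0.62,-0.41,0,0.15],[0.75,-0.5,0,0.18],[0.88,-0.58,0,0.2],[1,-0.66,0,0.2]], "gripper": 0, "grip_force": 20}}

```text
time_s: 1.4
position: [0.3064, -0.5185, 0.4048]
tcp_rot: [1.0, 0.0, 0.0, 0.0]
wrist_force: [-0.5, 0.6, -0.8]
gripper_width: 0.0003
gripper_force: 0.0
```

```bash
python3 -c "
from h import *
s=r.get_state();print(s['position'],s['tcp_rot'],s['gripper_width'],s['wrist_force'],r.tip_reach,s['time_s'])"
```

```text
[ 0.30644773 -0.51851349  0.40481196] [9.99999973e-01 2.06932260e-04 3.95570466e-05 1.02545935e-04] 0.0003083494735805589 [-0.5245905   0.62760184 -0.7621977 ] 0.1734 1.4
```

Call:
{"api": "arm_command", "payload": {"rows": [[0.09,-0.12,0,0],[0.18,-0.25,0,0],[0.27,-0.38,0,0],[0.35,-0.5,0,0],[0.44,-0.62,0,0],[0.52,-0.75,0,0],[0.6,-0.88,0,0],[0.69,-1,0,0]]}}

```text
time_s: 2.4
position: [0.3618, -0.4383, 0.4048]
tcp_rot: [1.0, -0.0, 0.0, 0.0]
wrist_force: [-0.2, -0.3, 0.1]
gripper_width: 0.0
gripper_force: 0.0
```

Call:
{"api": "arm_command", "payload": {"rows": [[0.09,-0.12,0,0],[0.18,-0.25,0,0],[0.27,-0.38,0,0],[0.35,-0.5,0,0],[0.44,-0.62,0,0],[0.52,-0.75,0,0],[0.6,-0.88,0,0],[0.69,-1,0,0]]}}

```text
time_s: 3.4
position: [0.417, -0.3583, 0.4048]
tcp_rot: [1.0, -0.0, 0.0, 0.0]
wrist_force: [0.1, -0.1, -0.5]
gripper_width: -0.0
gripper_force: 0.0
```

Call:
{"api": "arm_command", "payload": {"rows": [[0.09,-0.12,0.05,0],[0.18,-0.25,0.1,0],[0.27,-0.38,0.15,0],[0.35,-0.5,0.2,0],[0.44,-0.62,0.25,0],[0.52,-0.75,0.3,0],[0.6,-0.88,0.35,0],[0.69,-1,0.4,0]]}}

```text
time_s: 4.4
position: [0.4722, -0.2783, 0.3725]
tcp_rot: [1.0, -0.0, 0.0, 0.0]
wrist_force: [0.3, -0.6, -0.6]
gripper_width: 0.0001
gripper_force: 0.0
```

Call:
{"api": "arm_command", "payload": {"rows": [[0.09,-0.12,0.05,0],[0.18,-0.25,0.1,0],[0.27,-0.38,0.15,0],[0.35,-0.5,0.2,0],[0.44,-0.62,0.25,0],[0.52,-0.75,0.3,0],[0.6,-0.88,0.35,0],[0.69,-1,0.4,0]]}}

```text
time_s: 5.4
position: [0.5274, -0.1983, 0.3405]
tcp_rot: [1.0, -0.0, 0.0, 0.0]
wrist_force: [-0.3, 0.1, 0.5]
gripper_width: -0.0004
gripper_force: 0.0
```

Call:
{"api": "arm_command", "payload": {"rows": [[-0.02,-0.09,0.05,0],[-0.02,-0.09,0.2,0],[-0.02,-0.09,0.35,0],[-0.02,-0.09,0.5,0],[-0.02,-0.09,0.65,0],[-0.02,-0.09,0.8,0],[-0.02,-0.09,0.9,0],[-0.02,-0.09,0.9,0]]}}

```text
time_s: 6.4
position: [0.5252, -0.1918, 0.2679]
tcp_rot: [1.0, -0.0, -0.001, -0.0]
wrist_force: [-0.2, -0.9, 0.4]
gripper_width: -0.0
gripper_force: 0.0
```

Run:
```python
from h import *
p,_=r.grab_frame("side");q,_=r.grab_frame("top")
f=lambda a,b:cv2.resize(a,(400,400),interpolation=cv2.INTER_CUBIC)
cv2.imwrite("pics/n1.png",np.hstack([f(p[150:250,280:380],0),f(q[155:255,295:395],0)])[:,:,::-1])
```

```text
(no output)
```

View pics/n1.png

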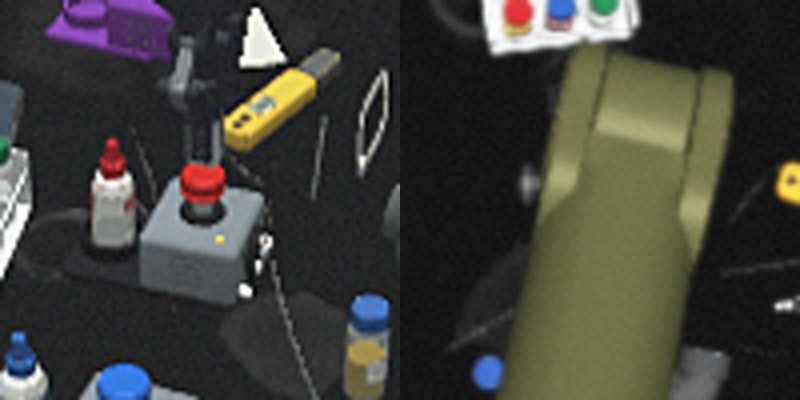

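The side crop shows the closed fingertips just above the centre of the red cap, with the bottle well clear. I'll press slowly.

Call:
{"api": "arm_command", "payload": {"rows": [[0,0,0.06,0],[0,0,0.11,0],[0,0,0.16,0],[0,0,0.21,0],[0,0,0.26,0],[0,0,0.3,0],[0,0,0.33,0],[0,0,0.33,0]]}}

```text
time_s: 7.5
position: [0.5254, -0.1919, 0.2422]
tcp_rot: [1.0, -0.0, 0.0, 0.0]
wrist_force: [-0.8, 0.7, 3.5]
gripper_width: 0.0002
gripper_force: 1.7
```

Run:
```python
from h import *
for i in range(2):
    p,_=r.grab_frame("side"); s=r.get_state(); print(s['position'],s['wrist_force'],s['time_s'])
```

```text
[ 0.52543838 -0.19184166  0.24230412] [0.25862059 0.8943233  3.67028033] 7.55
[ 0.52540807 -0.19187807  0.24230702] [-1.27478776  0.69356578  3.14533421] 7.6
```

Call:
{"api": "arm_command", "payload": {"rows": [[0,0,0.01,0],[0,0,0.02,0],[0,0,0.03,0],[0,0,0.03,0],[0,0,0.03,0],[0,0,0.03,0],[0,0,0.03,0],[0,0,0.03,0]]}}

```text
time_s: 8.6
position: [0.5254, -0.1919, 0.2401]
tcp_rot: [1.0, -0.0, 0.0, 0.0]
wrist_force: [-1.5, 1.1, 4.7]
gripper_width: -0.0001
gripper_force: 2.6
```

Call:
{"api": "arm_command", "payload": {"rows": [[0,0,0.01,0],[0,0,0.015,0],[0,0,0.015,0],[0,0,0.015,0],[0,0,0.015,0],[0,0,0.015,0],[0,0,0.015,0],[0,0,0.015,0]]}}

```text
time_s: 9.6
position: [0.5254, -0.1918, 0.2391]
tcp_rot: [1.0, -0.0, 0.0, 0.0]
wrist_force: [-1.7, -0.1, 6.7]
gripper_width: -0.0002
gripper_force: 3.1
```

Run:
```python
from h import *
for i in range(2):
    p,_=r.grab_frame("side"); s=r.get_state(); print(s['position'],s['wrist_force'],s['time_s'])
```

```text
[ 0.52544474 -0.19187718  0.23909236] [-2.38467523  0.42020385  6.88633707] 9.65
[ 0.52543351 -0.19182214  0.23908674] [-2.48194457  0.68834765  6.47739698] 9.7
```

The force rose to 6.7 N with the plunger stopped, so red is on its stop. I'll lift and go to blue, and check red by picture on the way.

Call:
{"api": "arm_command", "payload": {"rows": [[0,0,-0.2,0],[0,0,-0.4,0],[0,0,-0.6,0],[0,-0.1,-0.7,0],[-0.03,-0.25,-0.7,0],[-0.07,-0.4,-0.7,0],[-0.1,-0.55,-0.7,0],[-0.13,-0.7,-0.7,0]]}}

```text
time_s: 10.7
position: [0.5147, -0.1347, 0.2943]
tcp_rot: [1.0, 0.0, -0.0, -0.0]
wrist_force: [-0.7, 0.3, 0.9]
gripper_width: 0.0001
gripper_force: 0.0
```

Call:
{"api": "arm_command", "payload": {"rows": [[-0.01,-0.12,0,0],[-0.02,-0.25,0,0],[-0.03,-0.38,0,0],[-0.04,-0.5,0,0],[-0.05,-0.62,0,0],[-0.06,-0.75,0,0],[-0.08,-0.88,0,0],[-0.1,-1,0,0]]}}

```text
time_s: 11.7
position: [0.5069, -0.0551, 0.2947]
tcp_rot: [1.0, -0.0, -0.0, 0.0]
wrist_force: [-0.0, 0.7, 0.5]
gripper_width: -0.0005
gripper_force: 0.0
```

Run:
```python
from h import *
p,_=r.grab_frame("side")
f=lambda a:cv2.resize(a,(480,480),interpolation=cv2.INTER_CUBIC)
cv2.imwrite("pics/n2.png",f(p[160:280,270:390])[:,:,::-1])
s=r.get_state();print(s['position'],s['wrist_force'])
```

```text
[ 0.50673682 -0.05361461  0.29469252] [ 0.161251    1.4393459  -0.11301602]
```

View pics/n2.png

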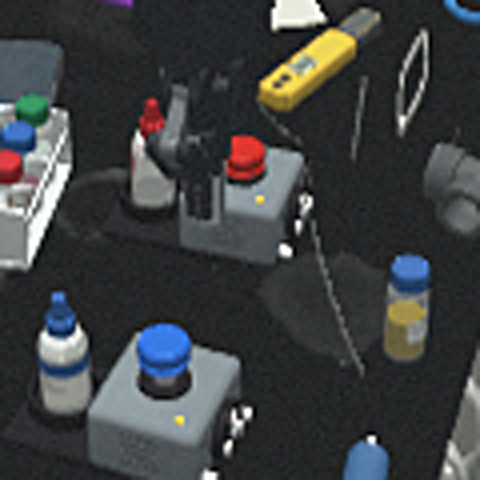

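The crop shows the red cap now sitting low on its housing, with both bottles upright. Next is blue, about 67 mm further.

Call:
{"api": "arm_command", "payload": {"rows": [[0,-0.2,0,0],[0,-0.4,0,0],[0,-0.6,0,0],[0,-0.84,0,0],[0,-0.84,0.1,0],[0,-0.84,0.22,0],[0,-0.84,0.34,0],[0,-0.84,0.34,0]]}}

```text
time_s: 12.75
position: [0.5065, 0.0106, 0.2661]
tcp_rot: [1.0, -0.001, -0.001, -0.0]
wrist_force: [0.3, -0.3, 0.6]
gripper_width: -0.0003
gripper_force: 0.0
```

Call:
{"api": "arm_command", "payload": {"rows": [[0,0,0.06,0],[0,0,0.11,0],[0,0,0.16,0],[0,0,0.2,0],[0,0,0.24,0],[0,0,0.28,0],[0,0,0.31,0],[0,0,0.31,0]]}}

```text
time_s: 13.75
position: [0.5071, 0.0113, 0.2426]
tcp_rot: [1.0, -0.0, 0.0, 0.0]
wrist_force: [-0.3, -1.3, 3.4]
gripper_width: -0.0001
gripper_force: 1.7
```

Call:
{"api": "arm_command", "payload": {"rows": [[0,0,0.01,0],[0,0,0.02,0],[0,0,0.03,0],[0,0,0.04,0],[0,0,0.045,0],[0,0,0.045,0],[0,0,0.045,0],[0,0,0.045,0]]}}

```text
time_s: 14.75
position: [0.5071, 0.0113, 0.2394]
tcp_rot: [1.0, -0.0, 0.0, 0.0]
wrist_force: [-0.9, -0.7, 5.8]
gripper_width: 0.0003
gripper_force: 3.0
```

Run:
```python
from h import *
for i in range(3):
    p,_=r.grab_frame("side"); s=r.get_state(); print(s['position'],s['wrist_force'],s['time_s'])
```

```text
[0.50714257 0.01134694 0.23938867] [-0.92088554 -0.61820439  5.59866439] 14.8
[0.50711024 0.01133337 0.23935987] [-1.03330193 -0.95717004  5.57575034] 14.85
[0.50712726 0.01135791 0.2393825 ] [-0.81486203 -1.18896174  6.25467934] 14.9
```

Blue is on its stop too, with the force up from 3.4 to 5.8 N. Next is green, +40 mm in x and +182 mm in y.

Call:
{"api": "arm_command", "payload": {"rows": [[0,0,-0.2,0],[0,0,-0.4,0],[0,0,-0.6,0],[0,-0.1,-0.7,0],[0.03,-0.25,-0.7,0],[0.06,-0.4,-0.7,0],[0.1,-0.55,-0.7,0],[0.15,-0.7,-0.7,0]]}}

```text
time_s: 15.9
position: [0.5191, 0.0685, 0.2946]
tcp_rot: [1.0, 0.0, -0.0, -0.0]
wrist_force: [0.2, 0.5, -0.3]
gripper_width: 0.0002
gripper_force: 0.0
```

Call:
{"api": "arm_command", "payload": {"rows": [[0.03,-0.12,0,0],[0.06,-0.25,0,0],[0.09,-0.38,0,0],[0.12,-0.5,0,0],[0.15,-0.62,0,0],[0.18,-0.75,0,0],[0.21,-0.88,0,0],[0.24,-1,0,0]]}}

```text
time_s: 16.9
position: [0.5384, 0.1481, 0.2951]
tcp_rot: [1.0, -0.0, -0.0, 0.0]
wrist_force: [0.5, -0.0, 0.7]
gripper_width: -0.0
gripper_force: 0.0
```

Run:
```python
from h import *
p,_=r.grab_frame("side")
f=lambda a:cv2.resize(a,(640,640),interpolation=cv2.INTER_CUBIC)
cv2.imwrite("pics/n3.png",cv2.resize(p[170:350,210:390],(560,560),interpolation=cv2.INTER_CUBIC)[:,:,::-1])
s=r.get_state();print(s['position'],s['wrist_force'])
```

```text
[0.53839529 0.14954021 0.29518202] [-0.12800851  1.7936945   0.30477838]
```

View pics/n3.png

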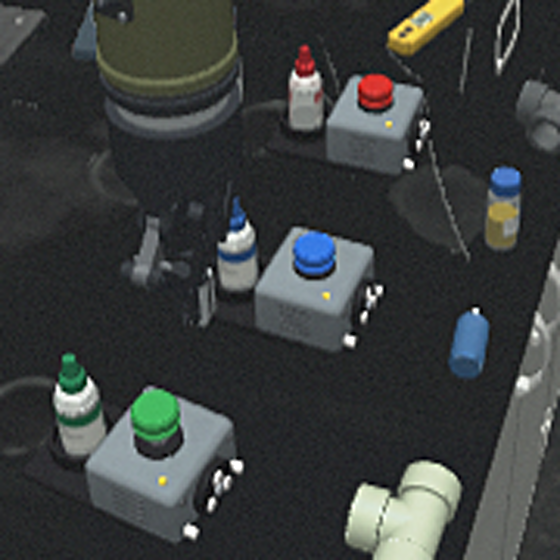

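The crop shows the red and blue caps both low on their housings, the green cap still up, and all bottles standing. Last one: green.

Call:
{"api": "arm_command", "payload": {"rows": [[0.04,-0.15,0,0],[0.08,-0.3,0,0],[0.12,-0.45,0,0],[0.12,-0.57,0,0],[0.12,-0.57,0.1,0],[0.12,-0.57,0.22,0],[0.12,-0.57,0.34,0],[0.12,-0.57,0.34,0]]}}

```text
time_s: 17.95
position: [0.5475, 0.1923, 0.2665]
tcp_rot: [1.0, -0.0, -0.001, 0.0]
wrist_force: [-0.1, -0.6, -0.5]
gripper_width: -0.0001
gripper_force: 0.0
```

Call:
{"api": "arm_command", "payload": {"rows": [[0,0,0.06,0],[0,0,0.11,0],[0,0,0.16,0],[0,0,0.2,0],[0,0,0.24,0],[0,0,0.28,0],[0,0,0.31,0],[0,0,0.31,0]]}}

```text
time_s: 18.95
position: [0.548, 0.1929, 0.243]
tcp_rot: [1.0, -0.0, 0.0, -0.0]
wrist_force: [-0.5, -0.1, 3.9]
gripper_width: -0.0003
gripper_force: 1.7
```

Call:
{"api": "arm_command", "payload": {"rows": [[0,0,0.01,0],[0,0,0.02,0],[0,0,0.03,0],[0,0,0.04,0],[0,0,0.05,0],[0,0,0.05,0],[0,0,0.05,0],[0,0,0.05,0]]}}

```text
time_s: 19.95
position: [0.5479, 0.193, 0.2394]
tcp_rot: [1.0, -0.0, 0.0, 0.0]
wrist_force: [-2.3, -1.2, 5.9]
gripper_width: -0.0001
gripper_force: 3.0
```

Run:
```python
from h import *
for i in range(3):
    p,_=r.grab_frame("side"); s=r.get_state(); print(s['position'],s['wrist_force'],s['time_s'])
```

```text
[0.54795113 0.1930056  0.23943155] [ 0.25314174 -1.34050869  6.51707211] 20.0
[0.5479472  0.19301338 0.23942313] [-0.83553602 -0.28965661  6.29705921] 20.05
[0.54794783 0.19298086 0.23941681] [-0.85228247 -2.14878456  6.11239938] 20.1
```

Call:
{"api": "arm_command", "payload": {"rows": [[0,0,-0.2,0],[0,0,-0.4,0],[0,0,-0.6,0],[0,0,-0.8,0],[0,0.15,-1,0],[0,0.4,-1,0],[0,0.7,-1,0],[0,1,-1,0]]}}

```text
time_s: 21.1
position: [0.5478, 0.1113, 0.3197]
tcp_rot: [1.0, -0.0, 0.0, 0.0]
wrist_force: [0.6, 1.0, 0.6]
gripper_width: 0.0002
gripper_force: 0.0
```

Call:
{"api": "arm_command", "payload": {"rows": [[0,0.15,-0.2,0],[0,0.1,-0.4,0],[0,0.1,-0.5,0],[0,0.1,-0.5,0],[0,0.1,-0.5,0],[0,0.1,-0.5,0],[0,0.1,-0.5,0],[0,0.1,-0.5,0]]}}

```text
time_s: 22.1
position: [0.5478, 0.105, 0.3588]
tcp_rot: [1.0, -0.0, -0.0, 0.0]
wrist_force: [1.1, 0.5, 0.6]
gripper_width: 0.0001
gripper_force: 0.0
```

Run:
```python
from h import *
p,d=r.grab_frame("side");hsv=cv2.cvtColor(p,cv2.COLOR_RGB2HSV)
for n,c in dict(red=(.526,-.191),blue=(.507,.0145),green=(.548,.195)).items():
    v,u=np.mgrid[0:400,0:640]; ok=d>0
    P=px2w("side",np.c_[u[ok],v[ok]],d[ok])
    t=P[np.hypot(P[:,0]-c[0],P[:,1]-c[1])<.012]
    print(n,len(t),np.percentile(t[:,2],[10,50,90]).round(4))
cv2.imwrite("pics/n4.png",cv2.resize(p[170:370,210:410],(580,580),interpolation=cv2.INTER_CUBIC)[:,:,::-1])
```

```text
red 46 [0.0587 0.0721 0.0743]
blue 63 [0.0697 0.0731 0.0746]
green 98 [0.0707 0.0729 0.0745]
```

View pics/n4.png

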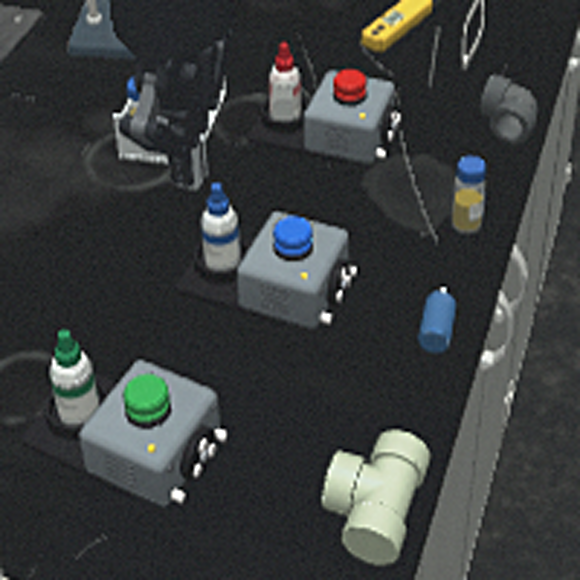

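All three caps now measure 72–73 mm, which is fully down. The bottles are standing, the other things on the bench look undisturbed, and the gripper is clear. I'm handing in.

```bash
python3 -c "
from plant import r
print(r.close_job())"
```

```text
the job is handed in; nothing more can be done
None
```

The red, blue and green plungers were pressed fully down in that order, with contact forces of about 7 N at most, and the job was handed in at about 22 s with the bottles standing and the other bench items untouched.

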